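Close and bolt the finds case

TASK

Close up the wooden finds case: push the open lid over and gently down with your fingertips on the lid's outer face until it is fully shut, and only then push both sliding bolts fully home over the lid's front edge. Everything is done by pushing; do not pinch the lid, touch its felt-lined inside or let it slam, and leave the sherds and everything else on the table where they are. Finish with the lid shut, both bolts home and your hand clear.

Things in the scene. Friction and masses are not known exactly. Their poses are not given: they have to be found in the camera images.
- case: plywood case fixed to the table, 175 deep (x) x 260 wide (y) x 70 mm high; origin: centre of its underside; z up, x from its front (bolt side) to the hinge side, y to its left; yaw up to 0.4 rad either way. The front 45 mm of its top (x -87.5 to -42.5 mm) is a solid ledge at z 70 mm with the two bolts; behind are three open bays, 8 mm walls and floor, covered by the lid
- lid (a joint): hinge angle of the lid in rad: 0 = shut flat on the case, grows as it opens upward, 1.57 = upright; stop at 1.6. Starts at 1.0 to 1.5. Plywood, 130 mm from hinge to free edge, 260 wide, 8 mm thick. The hinge is stiff: the lid stays where it is left, and about 2 to 5 N near its free edge moves it. Its underside (inner face) is lined with grey felt, not to be touched
- lid_hinge (a point): middle of the hinge line, on the case's rear top edge, at (87.5, 0, 70) mm in the case frame; the hinge line runs along the case's y. The lid's underside passes through this line; the outer face is 8 mm from it. The point turns with the lid
- lid_edge (a point): middle of the lid's free edge, on its outer face (the face that is on top when shut, and looks away from the bolts and up when open); 130 mm from the hinge line along the lid
- bolt_left (a joint): travel of the left (+y of the case) bolt in m: 0 = drawn back, 0.026 = fully home; pushing it along the case's +x (from the front towards the lid) increases it. Friction about 2 N, stays where left. Starts at 0 to 0.005. At 0.006 its tongue reaches the lid's front edge; home, it laps 20 mm over the lid's top
- bolt_right (a joint): the same for the right (-y) bolt
- tab_left (a point): top centre of the upright push tab of the left bolt; the tab is a steel plate 6 mm thick (case x), 24 mm wide (case y), standing 25 mm above the flat bolt bar, bar top at z 84.5 mm, tab top at z 109.5 mm above the table. In the case frame it is at (-70 mm + travel, 80 mm, 109.5 mm). Steel guides beside the bar reach z 85 mm
- tab_right (a point): the same for the right bolt, at (-70 mm + travel, -80 mm, 109.5 mm) in the case frame
- sherd_front: loose dark sherd, about 45 x 50 x 10 mm, on the table in front of the case; origin centre of its underside; leave alone
- sherd_back: loose terracotta sherd, about 55 x 45 x 12 mm, on the table behind the case; leave alone
- pot: small terracotta bowl, 84 mm across, 60 mm high, beside the case on its left; leave alone
- brush: hand brush 170 mm long lying beside the case on its right; leave alone
- mug: white mug, 76 mm across, 90 mm high, further off on one side; leave alone
- jar: clear jar, 60 mm across, 85 mm high, further off on one side; leave alone
- sherd_in_a: terracotta sherd, about 50 x 36 x 12 mm, lying in the case's left bay; leave alone
- sherd_in_b: dark sherd, about 40 x 30 x 14 mm, lying in the case's right bay; leave alone

How it is judged (in metres and radians):
On the way, in this order (a step that is already met when the one before it is completed fails the run):
1. the lid is fully shut, the bolts still drawn back (value of joint lid below 0.03 rad and value of joint each of bolt_left, bolt_right below 0.01 m), for 0.2 s.
2. both bolts are pushed home over the shut lid (value of joint lid below 0.03 rad and value of joint each of bolt_left, bolt_right above 0.022 m), for 0.2 s.
At the end, for the whole second after the job is handed in: the lid is within 0.03 rad of shut, both bolts have travelled more than 22 of their 26 mm, every loose thing is at rest within 30 mm of where it started (all of step 2 and distance of each of sherd_front, sherd_back, pot, brush, mug, jar, sherd_in_a, sherd_in_b from where it was at the start of the episode below 0.03 m and linear speed of each of sherd_front, sherd_back, pot, brush, mug, jar, sherd_in_a, sherd_in_b below 0.03 m/s); the robot touches nothing.
It fails at once if a bolt is pushed out over the lid's place (more than 10 mm of travel) while the lid is still open (over 0.15 rad) (value of joint lid above 0.15 rad and value of joint any of bolt_left, bolt_right above 0.01 m).
It fails at once if the lid slams (closes faster than 3 rad/s) (velocity of joint lid below -3 rad/s).
It fails at once if the fingers touch the underside of the lid (it is pinched instead of pushed) (contact force between the fingers and lid_c1 above 1 N).
It fails at once if a sherd, the pot, the brush, the mug or the jar is lifted or shifted by more than 30 mm (distance of any of sherd_front, sherd_back, pot, brush, mug, jar, sherd_in_a, sherd_in_b from where it was at the start of the episode above 0.03 m).
It also fails if it takes over 48 s, if anything falls off the work surface, if the arm or the gripper's body presses on something with over 40 N, if the wrist force passes 120 N, or if a joint passes its speed limit or range.

ROBOT

A 6-joint arm with a two-finger parallel gripper is mounted at the origin on the work surface. World frame = base frame: x ahead of the robot, y to its left, z up, the work surface at z = 0. Lengths are in mm, angles in rad, forces in N, time in s.
With the tool pointing down it reaches from about 275 to 750 mm from the base axis. Payload 10.2 kg.
Tool frame: the origin (TCP) lies on the centre line of the jaws, within the pads' length; the fingertips stand 17 mm ahead of it and the grasp point (between the pads) lies 2 mm behind it (ctrl.tip_extent is the distance from the TCP to the fingertips, in mm); z points along the fingers, y is the line along which they close (so a half turn about z gives the same grasp; the last joint's range is limited). The gripper opens to 85 mm and grips with 20 to 120 N. Pads are 22 mm wide; open, the fingers measure 114 mm over their backs; the gripper's body (76 mm by 85 mm) begins 54 mm behind the grasp point. The pads swing forward as they close: fully open they stand 13 mm farther back than shut.
Start: joints at [1.119, 0.313, 1.498, -0, 1.331, -0.223], TCP at [119.087, 511.321, 248.294] pointing down, gripper open.
Joint ranges: [-2.94, 2.94], [-0.97, 2.17], [0.19, 2.56], [-1.23, 4.37], [0.02, 3.11], [-2.88, 2.88]. Speed limits (rad/s): [2.39, 2.39, 3.01, 3.14, 3.14, 3.14].

INTERFACE

Orientations are given as a unit quaternion [w, x, y, z].
In Python, from rig import sensors, capture, ctrl, cut_out, place_of gives the robot as it stands.
- The arm moves only by the shell command python3 -m jog 'ROWS' [FORCE]. ROWS is JSON, a list of rows, each a list of 3 entries, a list of its own where there are three numbers: the shift along the world's x, y, z in mm, then the turn, a rotation vector about the world's x, y, z in degrees, then the closure, from 0 (fully open) to 1 (shut). A call has exactly 8 rows; each row is the pose to reach, as a shift and turn from the pose commanded when the call began; what a row does not reach only later rows make up. A row lasts 1/12 s, in which the tool goes at most 41.7 mm and 7.16 degrees, less where a joint would pass 70% of its speed; a pose out of reach is approached as far as the arm can. A call with a gripper value outside its range is refused whole. The fingers move at their own pace and stop on an object; FORCE is the grip in N (left out, the last holds). Time passes only in rows, so rows that repeat a pose let the fingers close, or fill a call up. It gives the time, the measured TCP pose, the force and the opening at its end, in the units of the state.
- sensors.sense(): the state, without advancing time (a new reading comes with each control period).
- capture(name): name is "scene" or "top" or "wrist"; returns a dict with "color" (400x640x3 uint8, blue, green, red), "z_map" (400x640 float32, mm along the optical axis (not along the pixel's ray), 0 where there is no reading), "camera_matrix" (3x3 intrinsics, pixels), "R" (3x3) and "t" (3): a world point X has camera coordinates R X + t. Camera axes: x right, y down, z forward; pixel columns grow to the right and rows downward; lengths in mm; the calibration is good to about 2 mm. A picture is of the moment at which its call begins.
- ctrl.finish_job(): hands the job in, once; it reports no verdict.
Trained networks look in a picture, given as the dict that the camera call returned (one of the last four; its "shot" number tells which), for a name from the list of things; names that differ only in an ending like _2 or _b are one class to them, and where a whole thing is asked for, a point or a joint stands for the part that bears it (a point fixed in the world has none). Each returns a list of dicts, best first, with "p" (0 to 1); they miss things now and then, are a little off and sometimes report something else, mostly with a low value. They report only what shows in the picture. A call takes as long as a camera call.
- cut_out(picture, query): "region" (400x640 bool, what is visible of it) and "box" ([left, top, right, bottom] in pixels, round what is visible of it).
- place_of(picture, query): "centre" ([row, column] in pixels: a listed point, or the origin of a listed thing).
The state is a dict: "time_s": time; "joints": joint angles; "dq": joint speeds; "tau": joint torques, N m; "eef_pos": TCP position; "ee_rot": TCP orientation; "force": force on the tool from outside, world axes, zero at the start; "wrist_torque": the same for the moment, N m; "grip_width": opening from 0.0 (shut) to 1.0 (fully open).
Only numpy, scipy, OpenCV 4.12 (cv2) and the standard library are available. Lean on these libraries where they do the work, as an engineer would, in place of code of your own. Each camera call takes 0.05 s, during which the arm holds its last target. There are 200 camera calls.

## Working session

There is one attempt and no reset: what is moved stays moved. The work goes in short steps, Python scripts to look and compute and a shell command to move; the robot and the scene stay as the last step left them, time stands still between calls to the robot, and variables do not carry over. Pictures are saved under pics/ and viewed, on a budget of 10 in all, crops included, one or two more only if the job needs it, and the job is handed in when it is done.

```bash
mkdir -p pics
cat > h.py <<'E'
import numpy as np, cv2
from rig import sensors, capture, ctrl, cut_out, place_of
def world(p,r,c,z=None):
    if z is None:
        w=p["z_map"][int(r)-2:int(r)+3,int(c)-2:int(c)+3]; z=np.median(w[w>0])
    x=np.linalg.inv(p["camera_matrix"])@np.array([c,r,1])*z
    return p["R"].T@(x-p["t"])
def cloud(p,m):
    r,c=np.nonzero(m&(p["z_map"]>0)); z=p["z_map"][r,c]
    x=np.linalg.inv(p["camera_matrix"])@np.stack([c,r,np.ones(len(r))])*z
    return (p["R"].T@(x-np.array(p["t"]).reshape(3,1))).T
E
python3 - <<'E'
from h import *
s=sensors.sense(); print(s)
for n in("scene","top"):
    p=capture(n); cv2.imwrite(f"pics/{n}0.png",p["color"])
    for q in("case","lid_hinge","lid_edge","tab_left","tab_right","sherd_front","sherd_back","pot","brush","mug","jar"):
        o=place_of(p,q)
        if o:
            r,c=o[0]["centre"]
            print(n,q,round(o[0]["p"],2),[int(r),int(c)],world(p,min(max(r,2),397),min(max(c,2),637)).round())
E
```

```text
{'time_s': 0.0, 'joints': array([ 1.11858793e+00,  3.13479172e-01,  1.49845702e+00,  1.22868821e-06,
        1.33098870e+00, -2.23425288e-01]), 'dq': array([-9.24091101e-04,  1.12464804e-03, -5.24727949e-05,  4.90166772e-04,
        1.88864510e-04, -1.90405716e-03]), 'tau': array([ 1.82471162e-03, -4.12268007e+01, -2.59739774e+01, -7.69285316e-05,
        4.22099591e-03,  1.79113172e-06]), 'eef_pos': array([118.98359394, 511.09422418, 247.71262752]), 'ee_rot': array([-2.21333585e-04,  1.14142361e-01,  9.93464180e-01, -6.28272735e-04]), 'force': array([-0.1156599 , -0.66469209, -0.39382617]), 'wrist_torque': array([ 0.00362281, -0.03492432,  0.01546195]), 'grip_width': 1.0006783353506539}
scene case 0.7 [199, 300] [616. -68.  96.]
scene lid_hinge 0.81 [203, 293] [628. -88.  75.]
scene lid_edge 0.91 [175, 296] [612. -84. 190.]
scene tab_left 0.36 [177, 329] [454. -72.  86.]
scene tab_right 0.53 [160, 286] [ 405. -336.   -2.]
scene sherd_back 0.67 [232, 290] [689. -47.  13.]
scene pot 0.9 [217, 355] [516.  90.  33.]
scene brush 0.68 [232, 294] [682. -36.  11.]
scene mug 0.83 [264, 460] [482. 452.  48.]
scene jar 0.81 [173, 233] [ 619. -416.   24.]
top case 0.67 [205, 365] [ 538. -121.    8.]
top lid_hinge 0.56 [171, 355] [600. -81. 158.]
top lid_edge 0.75 [164, 360] [609. -89. 197.]
top tab_left 0.68 [237, 353] [441. -80.  85.]
top tab_right 0.61 [213, 410] [ 504. -232.   86.]
top sherd_front 0.86 [246, 381] [ 421. -165.    9.]
top sherd_back 0.75 [158, 340] [680. -49.  11.]
top pot 0.97 [226, 301] [478.  63.   6.]
top brush 0.65 [185, 417] [ 598. -274.   14.]
top mug 0.86 [238, 166] [438. 414.  84.]
top jar 0.91 [190, 471] [ 576. -415.   50.]
```

Run:
```python
import cv2
a=cv2.imread("pics/scene0.png")[100:300,180:420];b=cv2.imread("pics/top0.png")[110:290,250:490]
cv2.imwrite("pics/v1.png",cv2.vconcat([cv2.resize(a,(720,600))[150:440],cv2.resize(b,(720,540))[30:330]]))
```

```text
(no output)
```

View pics/v1.png

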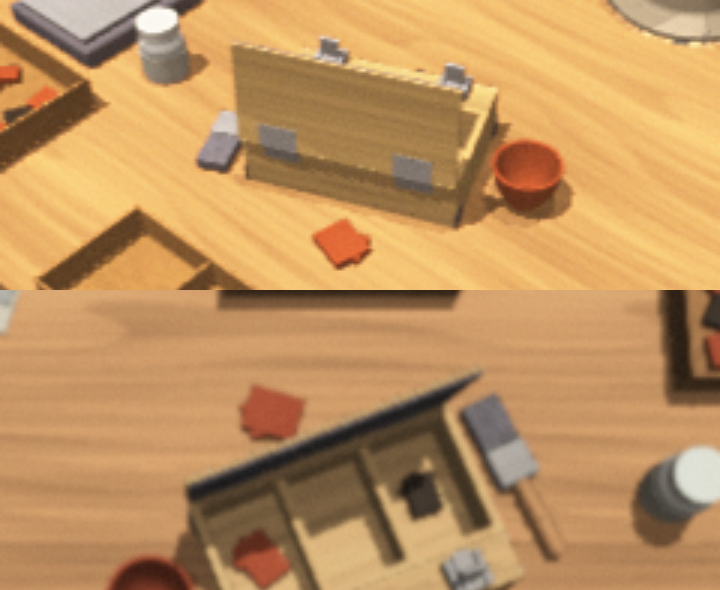

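Run:
```python
from h import *
t=capture("top"); s=capture("scene"); A=np.ones((400,640),bool)
def near(P): return P[np.hypot(P[:,0]-545,P[:,1]+130)<230]
T=near(cloud(t,A)); S=near(cloud(s,A))
for nm,P in(("top",T),("scene",S)):
    Q=P[(P[:,2]>63)&(P[:,2]<78)]
    r=cv2.minAreaRect(Q[:,:2].astype(np.float32)); print(nm,len(Q),r)
# rotate into case frame by yaw scan: percentile box
Q=T[(T[:,2]>64)&(T[:,2]<76)]
for yaw in np.arange(.30,.44,.02):
    c,n=np.cos(yaw),np.sin(yaw); x=Q[:,0]*c+Q[:,1]*n; y=-Q[:,0]*n+Q[:,1]*c
    print(round(yaw,2),np.percentile(x,[.5,1,3]).round(1),np.percentile(y,[.5,1,99,99.5]).round(1))
# lid plane
m=cut_out(s,"lid"); print([ (round(o["p"],2),o["box"]) for o in m])
L=cloud(s,m[0]["region"]); L=L[(L[:,2]>95)]
for _ in range(4):
    c0=L.mean(0); u,d,v=np.linalg.svd(L-c0,full_matrices=False); n=v[2]*np.sign(v[2][0]); e=(L-c0)@n; L=L[np.abs(e)<max(4,2*e.std())]
print("lid n",n,c0,len(L),e.std(),"yaw",np.arctan2(n[1],n[0]),"angle",np.pi/2-np.arcsin(n[2]), "zmax",np.percentile(L[:,2],99.5))
np.savez("cl.npz",T=T,S=S)
# rear face
yaw=np.arctan2(n[1],n[0]);R=S[(S[:,2]>15)&(S[:,2]<58)]
x=R[:,0]*np.cos(yaw)+R[:,1]*np.sin(yaw); y=-R[:,0]*np.sin(yaw)+R[:,1]*np.cos(yaw)
h,e=np.histogram(x,bins=np.arange(x.min(),x.max(),4)); i=h.argsort()[-4:]; print(list(zip(e[i].round(),h[i])))
for nm in("tab_left","tab_right"):
  for p in(t,s):
    for o in place_of(p,nm)[:2]:
        r,c=o["centre"]; d=p["R"].T@np.linalg.inv(p["camera_matrix"])@np.array([c,r,1]); C=-p["R"].T@p["t"]
        print(nm,round(o["p"],2),(C+d*(109.5-C[2])/d[2]).round(1))
```

```text
top 2114 ((522.6231079101562, -87.52142333984375), (175.6135711669922, 333.2884216308594), 21.69552993774414)
scene 394 ((536.1788940429688, -102.88638305664062), (186.9893035888672, 287.01287841796875), 21.315649032592773)
0.3 [381.9 383.2 386.8] [-406.7 -405.2 -142.6 -141.1]
0.32 [378.2 379.6 382.2] [-415.1 -414.  -152.8 -151.9]
0.34 [374.5 375.5 377.8] [-423.5 -422.7 -163.1 -162.1]
0.36 [370.3 370.9 372.7] [-431.9 -431.  -173.  -172.4]
0.38 [365.3 365.5 366.7] [-440.7 -440.2 -182.1 -181.6]
0.4 [357.8 358.6 360.4] [-450.3 -449.5 -191.  -190.3]
0.42 [349.6 350.7 353.1] [-460.2 -458.8 -199.2 -198.1]
0.44 [340.9 342.3 345.5] [-469.8 -468.3 -207.  -205.9]
[(0.75, [259.6, 165.0, 333.0, 211.3])]
lid n [0.92253174 0.36761213 0.11745859] [615.66400232 -83.33556888 150.0107161 ] 1969 1.6463409042044541 yaw 0.3791969184360024 angle 1.4530659623815128 zmax 201.11336392427322
[(np.float64(445.0), np.int64(42)), (np.float64(545.0), np.int64(50)), (np.float64(537.0), np.int64(123)), (np.float64(541.0), np.int64(453))]
tab_left 0.67 [444.7 -68.8 109.5]
tab_left 0.54 [460.8 -70.  109.5]
tab_right 0.5 [ 510.9 -223.4  109.5]
tab_right 0.64 [623.3 -46.2 109.5]
tab_right 0.47 [ 503.8 -220.6  109.5]
```

```bash
R='' ; python3 -m jog '[[[177,-196,25],[0,0,35],1],[[177,-196,25],[0,0,35],1],[[177,-196,25],[0,0,35],1],[[177,-196,25],[0,0,35],1],[[177,-196,25],[0,0,35],1],[[177,-196,25],[0,0,35],1],[[177,-196,25],[0,0,35],1],[[177,-196,25],[0,0,35],1]]' 40
python3 -m jog '[[[177,-196,0],[0,0,0],1],[[177,-196,0],[0,0,0],1],[[177,-196,0],[0,0,0],1],[[177,-196,0],[0,0,0],1],[[177,-196,0],[0,0,0],1],[[177,-196,0],[0,0,0],1],[[177,-196,0],[0,0,0],1],[[177,-196,0],[0,0,0],1]]'
python3 -m jog '[[[177,-196,0],[0,0,0],1],[[177,-196,0],[0,0,0],1],[[177,-196,0],[0,0,0],1],[[177,-196,0],[0,0,0],1],[[177,-196,0],[0,0,0],1],[[177,-196,0],[0,0,0],1],[[177,-196,0],[0,0,0],1],[[177,-196,0],[0,0,0],1]]'
python3 - <<'E'
from h import *
s=sensors.sense(); print(s["eef_pos"],s["ee_rot"],s["joints"],ctrl.tip_extent)
p=capture("wrist"); cv2.imwrite("pics/w1.png",p["color"])
p=capture("scene"); cv2.imwrite("pics/v2.png",cv2.resize(p["color"][80:300,180:420],(640,587)))
E
```

```text
time_s: 2.22
eef_pos: [300.0, 311.5, 274.0]
ee_rot: [0.001, -0.187, 0.982, -0.0]
force: [0.0, 0.8, 0.0]
grip_width: -0.0
time_s: 2.88
eef_pos: [474.6, 117.2, 272.8]
ee_rot: [-0.0, -0.188, 0.982, -0.0]
force: [-0.3, 0.7, -0.2]
grip_width: 0.002
time_s: 3.55
eef_pos: [651.1, -77.8, 271.8]
ee_rot: [-0.001, -0.189, 0.982, 0.0]
force: [-1.0, 0.3, -0.1]
grip_width: -0.001
[651.13715571 -77.79534665 271.80860934] [-6.62536199e-04 -1.88993058e-01  9.81978146e-01  3.25263153e-04] [-2.97187986e-01  6.05284921e-01  9.98568972e-01 -4.57082970e-05
  1.53921420e+00 -2.24825619e+00] 17.0
```

View pics/v2.png

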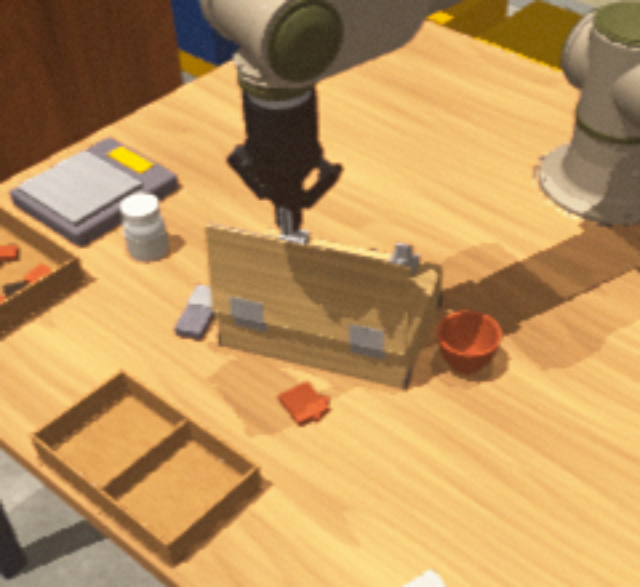

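Run:
```python
from h import *
p=capture("scene")
for X in([651,-78,255],[535,-121,109],[615,-85,199]):
    q=p["R"]@np.array(X)+p["t"]; k=p["camera_matrix"]@q/q[2]; print(X,k[:2],q[2],p["z_map"][int(k[1])-3,int(k[0])])
    print(((k[0]-180)*640/240,(k[1]-80)*587/220))
m=cut_out(p,"lid"); L=cloud(p,m[0]["region"]); L=L[L[:,2]>95]
yaw=.38; x=L[:,0]*np.cos(yaw)+L[:,1]*np.sin(yaw); i=np.abs(L[:,2]-185)<8; print("lid x' near z185",np.median(x[i]), "z99",np.percentile(L[:,2],99.5))
e=sensors.sense()["eef_pos"]; print("tip x'",e[0]*np.cos(yaw)+e[1]*np.sin(yaw),"y'",-e[0]*np.sin(yaw)+e[1]*np.cos(yaw))
```

```text
[651, -78, 255] [287.49775121 165.64242447] 1091.6476843589749 1066.3502
(np.float64(286.66066988637857), np.float64(228.5095598300265))
[535, -121, 109] [304.10306199 177.67986925] 1277.9271992530328 1150.4845
(np.float64(330.9414986530037), np.float64(260.6276511359747))
[615, -85, 199] [294.89076212 173.27061779] 1154.1764243061716 1346.8461
(np.float64(306.37536564010617), np.float64(248.8629665532327))
lid x' near z185 536.7111597976523 z99 201.26477527480486
tip x' 575.5387783957877 y' -310.3807312434324
```

```bash
python3 -m jog '[[[0,0,-25],[0,0,0],1],[[0,0,-50],[0,0,0],1],[[0,0,-76],[0,0,0],1],[[0,0,-76],[0,0,0],1],[[-8,-3,-76],[0,0,0],1],[[-16,-6,-76],[0,0,0],1],[[-18,-7,-76],[0,0,0],1],[[-18,-7,-76],[0,0,0],1]]'
python3 - <<'E'
from h import *
y=.38; e=sensors.sense()["eef_pos"]; print(e); x0=e[0]*np.cos(y)+e[1]*np.sin(y)
for a in list(np.linspace(1.4,0,24))+[-.03]:
    X=540.5-108*np.cos(a)+8*np.sin(a)+11; Z=87+108*np.sin(a)+8*np.cos(a)
    print(round(a,2),"abs x'",round(X,1),"world shift",np.round([(X-x0)*np.cos(y),(X-x0)*np.sin(y),Z-e[2]],1))
E
```

```text
time_s: 4.42
eef_pos: [632.1, -83.2, 199.2]
ee_rot: [0.001, -0.19, 0.982, -0.0]
force: [0.4, 0.3, 0.9]
grip_width: -0.003
[632.07139423 -83.24076549 199.18474403]
1.4 abs x' 541.0 world shift [-14.   -5.6  -4.4]
1.34 abs x' 534.5 world shift [-20.1  -8.   -5.2]
1.28 abs x' 528.0 world shift [-26.1 -10.4  -6.5]
1.22 abs x' 521.6 world shift [-32.  -12.8  -8.1]
1.16 abs x' 515.4 world shift [-37.8 -15.1 -10.1]
1.1 abs x' 509.2 world shift [-43.6 -17.4 -12.5]
1.03 abs x' 503.2 world shift [-49.1 -19.6 -15.2]
0.97 abs x' 497.4 world shift [-54.5 -21.8 -18.4]
0.91 abs x' 491.8 world shift [-59.7 -23.9 -21.8]
0.85 abs x' 486.4 world shift [-64.7 -25.8 -25.6]
0.79 abs x' 481.3 world shift [-69.5 -27.8 -29.7]
0.73 abs x' 476.4 world shift [-74.  -29.6 -34.2]
0.67 abs x' 471.8 world shift [-78.3 -31.3 -38.9]
0.61 abs x' 467.5 world shift [-82.3 -32.9 -43.9]
0.55 abs x' 463.5 world shift [-86.  -34.4 -49.1]
0.49 abs x' 459.8 world shift [-89.4 -35.7 -54.6]
0.43 abs x' 456.5 world shift [-92.5 -37.  -60.3]
0.37 abs x' 453.5 world shift [-95.3 -38.1 -66.1]
0.3 abs x' 450.9 world shift [-97.7 -39.  -72.2]
0.24 abs x' 448.6 world shift [-99.8 -39.9 -78.4]
0.18 abs x' 446.7 world shift [-101.6  -40.6  -84.7]
0.12 abs x' 445.3 world shift [-102.9  -41.1  -91.1]
0.06 abs x' 444.2 world shift [-103.9  -41.5  -97.6]
0.0 abs x' 443.5 world shift [-104.6  -41.8 -104.2]
-0.03 abs x' 443.3 world shift [-104.8  -41.8 -107.4]
```

```bash
python3 -m jog '[[[-14,-6,-4],[0,0,0],1],[[-20,-8,-5],[0,0,0],1],[[-26,-10,-6],[0,0,0],1],[[-32,-13,-8],[0,0,0],1],[[-38,-15,-10],[0,0,0],1],[[-43,-17,-12],[0,0,0],1],[[-49,-20,-15],[0,0,0],1],[[-54,-22,-18],[0,0,0],1]]'
python3 - <<'E'
from h import *
p=capture("scene"); cv2.imwrite("pics/v3.png",cv2.resize(p["color"][80:300,180:420],(640,587)))
m=cut_out(p,"lid"); L=cloud(p,m[0]["region"]); L=L[L[:,2]>92]
for _ in range(5):
    c0=L.mean(0); u,d,v=np.linalg.svd(L-c0,full_matrices=False); n=v[2]*np.sign(v[2][2]); e=(L-c0)@n; L=L[np.abs(e)<max(3,2*e.std())]
print(n,np.pi/2-np.arcsin(n[2]),len(L),sensors.sense()["force"])
E
```

```text
time_s: 5.08
eef_pos: [577.4, -105.8, 179.0]
ee_rot: [-0.0, -0.19, 0.982, 0.0]
force: [2.1, 0.5, 3.3]
grip_width: -0.002
[0.76632058 0.30612195 0.56483814] 0.970559226365758 2042 [0.57856757 0.39517399 0.75592301]
```

View pics/v3.png

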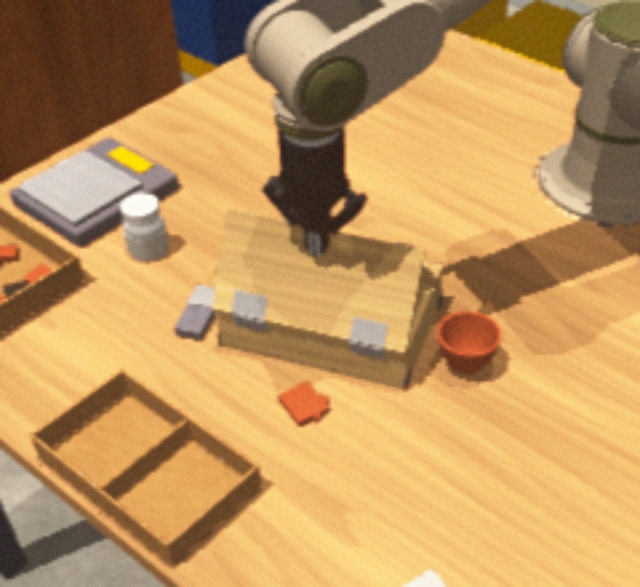

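The fingertips at about (315,250) are on the outer face and the lid has tilted to 0.97 rad, as the model predicted. Continuing down.

```bash
python3 -m jog '[[[-5,-2,-3],[0,0,0],1],[[-10,-4,-7],[0,0,0],1],[[-15,-6,-11],[0,0,0],1],[[-20,-8,-16],[0,0,0],1],[[-24,-10,-20],[0,0,0],1],[[-28,-11,-25],[0,0,0],1],[[-31,-13,-31],[0,0,0],1],[[-35,-14,-36],[0,0,0],1]]'
python3 -m jog '[[[-3,-1,-6],[0,0,0],1],[[-6,-2,-12],[0,0,0],1],[[-9,-3,-18],[0,0,0],1],[[-11,-4,-24],[0,0,0],1],[[-12,-5,-30],[0,0,0],1],[[-14,-6,-37],[0,0,0],1],[[-15,-6,-43],[0,0,0],1],[[-15,-6,-47],[0,0,0],1]]'
python3 -m jog '[[[0,0,-2],[0,0,0],1],[[0,0,-4],[0,0,0],1],[[0,0,-6],[0,0,0],1],[[0,0,-6],[0,0,0],1],[[0,0,-6],[0,0,0],1],[[0,0,-6],[0,0,0],1],[[0,0,-6],[0,0,0],1],[[0,0,-6],[0,0,0],1]]'
python3 - <<'E'
from h import *
p=capture("scene")
m=cut_out(p,"lid"); L=cloud(p,m[0]["region"]); L=L[(L[:,2]>66)&(L[:,2]<100)]
for _ in range(5):
    c0=L.mean(0); u,d,v=np.linalg.svd(L-c0,full_matrices=False); n=v[2]*np.sign(v[2][2]); e=(L-c0)@n; L=L[np.abs(e)<max(3,2*e.std())]
print(n,np.pi/2-np.arcsin(n[2]),c0,len(L),sensors.sense()["force"])
E
```

```text
time_s: 5.85
eef_pos: [542.8, -120.1, 142.7]
ee_rot: [0.0, -0.19, 0.982, -0.0]
force: [2.3, -0.3, 1.6]
grip_width: 0.001
time_s: 6.52
eef_pos: [527.6, -125.8, 95.4]
ee_rot: [-0.001, -0.19, 0.982, 0.0]
force: [-1.0, -1.8, 1.8]
grip_width: 0.001
time_s: 7.18
eef_pos: [527.8, -125.9, 94.5]
ee_rot: [-0.0, -0.19, 0.982, -0.001]
force: [-20.2, 5.8, 46.8]
grip_width: -0.0
[-0.00297035 -0.00240011  0.99999271] 0.0038188491626411913 [ 564.02328375 -105.08961908   77.72134165] 1672 [-20.38602996   5.05668287  47.1436077 ]
```

```bash
python3 -m jog '[[[0,0,20],[0,0,0],1],[[0,0,45],[0,0,0],1],[[0,0,65],[0,0,0],1],[[-35,13,65],[0,0,0],1],[[-70,26,65],[0,0,0],1],[[-105,38,65],[0,0,0],1],[[-115,42,65],[0,0,0],1],[[-115,42,65],[0,0,0],1]]'
python3 - <<'E'
from h import *
e=sensors.sense(); print(e["eef_pos"],e["force"])
Y=.38;c,n=np.cos(Y),np.sin(Y)
p=capture("top"); cv2.imwrite("pics/v4.png",cv2.resize(p["color"][130:290,270:470],(750,600)))
P=cloud(p,np.ones((400,640),bool)); x=P[:,0]*c+P[:,1]*n-453; y=-P[:,0]*n+P[:,1]*c+311.3; z=P[:,2]
for sgn in(1,-1):
    i=(np.abs(y-80*sgn)<30)&(x>-88)&(x<-20)&(z>97)&(z<116); print(sgn,i.sum(), x[i].round(), y[i].round(),z[i].round())
i=(np.abs(y)<120)&(x>-30)&(x<80)&(z>60)&(z<100); print("lid z",np.percentile(z[i],[5,50,95]))
E
```

```text
time_s: 7.95
eef_pos: [411.1, -82.6, 155.1]
ee_rot: [-0.001, -0.19, 0.982, 0.0]
force: [-0.1, 0.0, -0.3]
grip_width: -0.001
[411.054403   -82.61247803 155.1367668 ] [-0.08391757  0.00249378 -0.31909335]
1 0 [] [] []
-1 22 [-65. -66. -65. -66. -67. -68. -69. -65. -66. -67. -68. -69. -70. -65.
 -67. -68. -69. -70. -70. -68. -69. -70.] [-87. -90. -79. -81. -83. -87. -89. -73. -75. -78. -80. -84. -86. -69.
 -70. -73. -75. -77. -82. -69. -69. -71.] [109. 108. 110. 112. 112. 108. 110. 108. 110. 111. 109. 106. 105. 102.
 108. 107. 108. 107. 100.  99. 106. 108.]
lid z [74.41014583 77.42887152 80.41851236]
```

View pics/v4.png

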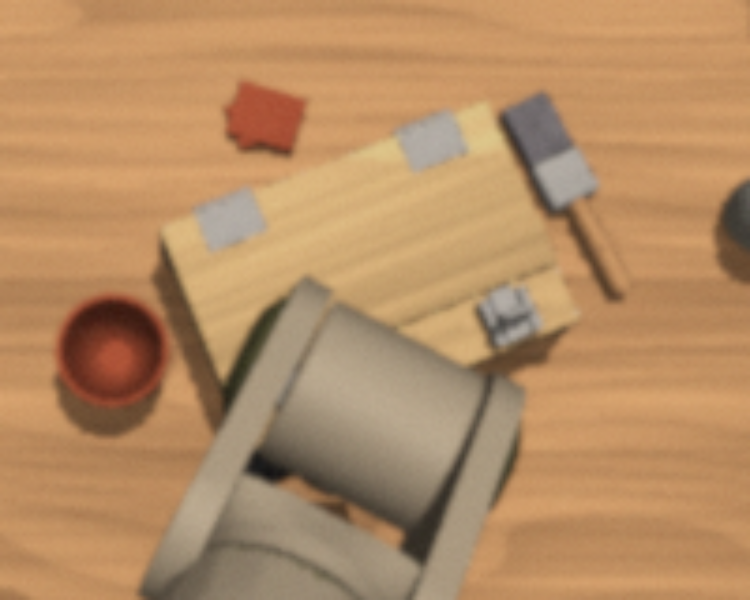

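The lid lies flat and the right tab shows at (510,315), still drawn back, where the model puts it. Now the left bolt.

```bash
python3 -m jog '[[[0,0,-20],[0,0,0],1],[[0,0,-40],[0,0,0],1],[[0,0,-48],[0,0,0],1],[[0,0,-48],[0,0,0],1],[[5,2,-48],[0,0,0],1],[[9,4,-48],[0,0,0],1],[[14,6,-48],[0,0,0],1],[[18,7,-48],[0,0,0],1]]'
python3 -m jog '[[[4,1,0],[0,0,0],1],[[7,3,0],[0,0,0],1],[[11,4,0],[0,0,0],1],[[14,5,0],[0,0,0],1],[[17,7,0],[0,0,0],1],[[20,8,0],[0,0,0],1],[[22,9,0],[0,0,0],1],[[22,9,0],[0,0,0],1]]'
```

```text
time_s: 8.67
eef_pos: [432.2, -76.5, 108.0]
ee_rot: [0.001, -0.19, 0.982, -0.0]
force: [0.5, -0.3, -1.1]
grip_width: 0.0
time_s: 9.33
eef_pos: [453.3, -67.7, 107.3]
ee_rot: [-0.0, -0.19, 0.982, -0.0]
force: [-1.5, -2.1, 1.0]
grip_width: -0.001
```

```bash
python3 -m jog '[[[1,0,0],[0,0,0],1],[[2,1,0],[0,0,0],1],[[2,1,0],[0,0,0],1],[[3,1,0],[0,0,0],1],[[3,1,0],[0,0,0],1],[[3,1,0],[0,0,0],1],[[3,1,0],[0,0,0],1],[[3,1,0],[0,0,0],1]]'
python3 - <<'E'
from h import *
Y=.38;c,n=np.cos(Y),np.sin(Y)
p=capture("scene"); cv2.imwrite("pics/v5.png",cv2.resize(p["color"][130:230,250:390],(784,560),interpolation=cv2.INTER_CUBIC))
P=cloud(p,np.ones((400,640),bool)); x=P[:,0]*c+P[:,1]*n-453; y=-P[:,0]*n+P[:,1]*c+311.3; z=P[:,2]
for sgn in(1,-1):
    i=(np.abs(y-80*sgn)<14)&(x>-88)&(x<-20)&(z>95)&(z<114); print(sgn,i.sum(), np.percentile(x[i],[5,50,95]).round(1) if i.any() else 0)
E
```

```text
time_s: 10.0
eef_pos: [453.7, -67.5, 107.2]
ee_rot: [-0.003, -0.19, 0.982, 0.0]
force: [-19.1, -10.5, 10.7]
grip_width: -0.003
1 38 [-51.  -41.6 -37.8]
-1 22 [-66.  -62.4 -59.6]
```

View pics/v5.png

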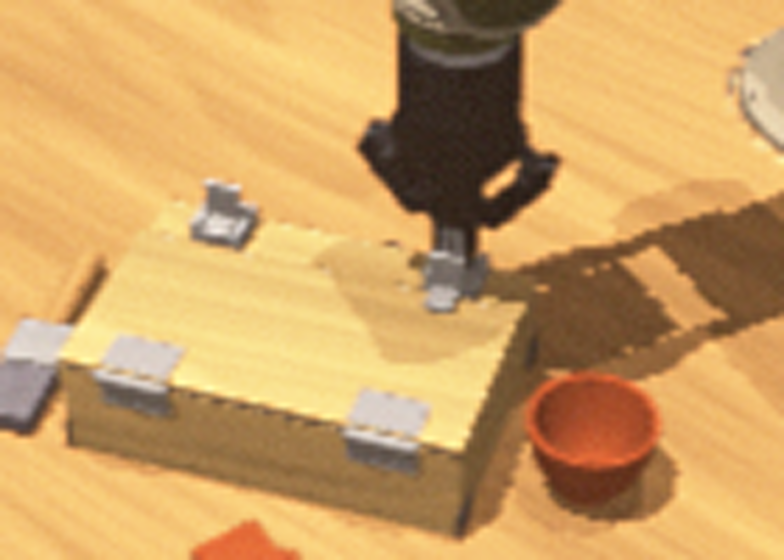

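The left bolt is home: 22 N against its stop with no further motion, and its tongue laps the lid at about (445,295). Next, the right bolt.

```bash
python3 -m jog '[[[-20,-8,0],[0,0,0],1],[[-42,-17,0],[0,0,0],1],[[-30,-47,0],[0,0,0],1],[[-18,-77,0],[0,0,0],1],[[-6,-107,0],[0,0,0],1],[[6,-137,0],[0,0,0],1],[[16,-166,0],[0,0,0],1],[[16,-166,0],[0,0,0],1]]'
python3 -m jog '[[[5,2,0],[0,0,0],1],[[9,4,0],[0,0,0],1],[[14,6,0],[0,0,0],1],[[18,7,0],[0,0,0],1],[[22,9,0],[0,0,0],1],[[26,10,0],[0,0,0],1],[[29,12,0],[0,0,0],1],[[32,13,0],[0,0,0],1]]'
python3 -m jog '[[[3,1,0],[0,0,0],1],[[6,2,0],[0,0,0],1],[[8,3,0],[0,0,0],1],[[10,4,0],[0,0,0],1],[[11,4,0],[0,0,0],1],[[11,4,0],[0,0,0],1],[[11,4,0],[0,0,0],1],[[11,4,0],[0,0,0],1]]'
```

```text
time_s: 10.72
eef_pos: [473.7, -237.2, 107.4]
ee_rot: [0.001, -0.188, 0.982, -0.001]
force: [-0.5, 0.3, 0.1]
grip_width: -0.002
time_s: 11.38
eef_pos: [504.3, -219.3, 107.3]
ee_rot: [-0.0, -0.19, 0.982, 0.0]
force: [-2.9, 0.1, 1.2]
grip_width: 0.003
time_s: 12.05
eef_pos: [513.0, -216.3, 107.2]
ee_rot: [-0.003, -0.19, 0.982, 0.001]
force: [-17.6, -4.7, 7.2]
grip_width: 0.001
```

```bash
python3 -m jog '[[[-18,-7,0],[0,0,0],1],[[-36,-14,0],[0,0,0],1],[[-46,-18,30],[0,0,0],1],[[-56,-20,65],[0,0,0],1],[[-66,-20,100],[0,0,0],1],[[-76,-10,135],[0,0,0],1],[[-90,20,165],[0,0,0],1],[[-100,50,170],[0,0,0],1]]'
python3 -m jog '[[[-20,35,0],[0,0,0],1],[[-40,70,0],[0,0,0],1],[[-60,105,0],[0,0,0],1],[[-70,140,0],[0,0,0],1],[[-80,175,0],[0,0,0],1],[[-90,210,0],[0,0,0],1],[[-90,220,0],[0,0,0],1],[[-90,220,0],[0,0,0],1]]'
python3 - <<'E'
from h import *
Y=.38;c,n=np.cos(Y),np.sin(Y)
print(sensors.sense()["force"])
s=capture("scene"); t=capture("top")
cv2.imwrite("pics/v6.png",cv2.vconcat([cv2.resize(s["color"][130:240,210:390],(540,330),interpolation=cv2.INTER_CUBIC)[:290],cv2.resize(t["color"][140:290,280:450],(540,476),interpolation=cv2.INTER_CUBIC)[:308]]))
for p in(s,t):
    P=cloud(p,np.ones((400,640),bool)); x=P[:,0]*c+P[:,1]*n-453; y=-P[:,0]*n+P[:,1]*c+311.3; z=P[:,2]
    for sgn in(1,-1):
        i=(np.abs(y-80*sgn)<14)&(x>-88)&(x<-20)&(z>95)&(z<114); print(sgn,i.sum(), np.percentile(x[i],[5,50,95]).round(1) if i.any() else 0)
    for q in("sherd_front","sherd_back","pot","brush","mug","jar"):
        o=place_of(p,q)
        if o: print(q,round(o[0]["p"],2),np.round(o[0]["centre"]))
E
```

```text
time_s: 12.72
eef_pos: [415.7, -166.4, 281.6]
ee_rot: [0.003, -0.189, 0.982, -0.003]
force: [1.5, 0.5, 1.1]
grip_width: 0.003
time_s: 13.38
eef_pos: [324.9, 56.2, 277.8]
ee_rot: [0.001, -0.192, 0.981, -0.0]
force: [0.2, 0.6, 0.3]
grip_width: -0.003
[0.22155302 0.58816352 0.30035347]
1 22 [-44.8 -40.5 -36.9]
-1 25 [-43.2 -39.6 -36.7]
sherd_back 0.71 [233. 294.]
pot 0.73 [214. 356.]
brush 0.52 [189. 257.]
mug 0.81 [264. 459.]
jar 0.71 [170. 231.]
1 23 [-47.3 -45.1 -42.1]
-1 25 [-47.4 -44.7 -42.1]
sherd_front 0.65 [226. 351.]
sherd_back 0.63 [163. 340.]
pot 0.87 [222. 299.]
brush 0.66 [184. 421.]
jar 0.74 [184. 471.]
```

View pics/v6.png

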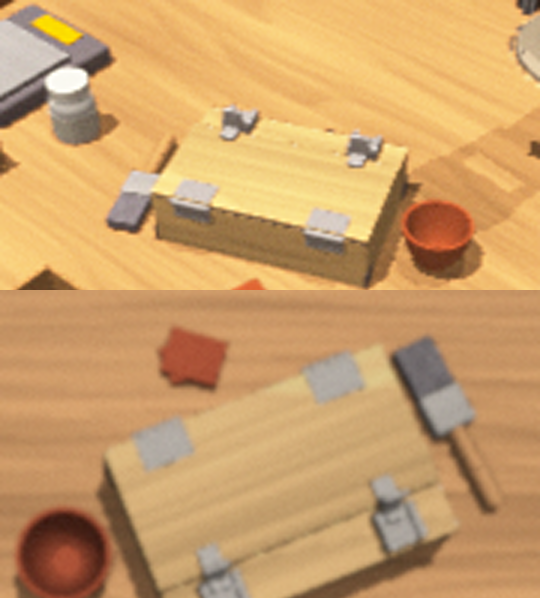

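```bash
python3 -c "
from rig import ctrl; print(ctrl.finish_job())"
```

```text
the job is handed in; nothing more can be done
None
```

The lid is shut, both bolts are home and the hand is clear. I handed the job in at about 13.5 s, and no verdict was reported.

- **Lid:** I pushed it over and down with closed fingertips on its outer face, at about 0.7 rad/s. With the fingers still pressing on it, the fitted angle was 0.004 rad. The bolts were drawn back until then.
- **Bolts:** I pushed the left bolt first, then the right, each until it stopped against roughly 19–24 N. The tabs finally measured at about x = -45 mm (top camera) and -40 mm (scene camera) in the case frame. Home is -44 mm, and both tongues show lapping the lid.
- **Other things:** The pot, brush, jar and back sherd look unmoved in the last pictures. The mug was found only in the scene picture, at the same pixels as at the start. I didn't check the two sherds inside the case after the lid was shut.
- **Check that disagreed:** The final search for `sherd_front` gave row 226, column 351 in the top picture, against 246, 381 at the start. That spot is beside the left bolt, so I took it as a false detection and didn't confirm it with another look. The fingertips stayed about 90 mm above the table whenever they were near that sherd.

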